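# Load and clamp the dry-block heater

### The job

Set the metal tube block down in the heater's nest between the corner posts, lay the thick cover squarely on top of it in the same nest, then swing the clamp arm over and press it down until its rubber foot bears firmly on the cover and stays squeezed there when you let go. Press as firmly as a hand would, not hard enough to crack the cover, and leave everything else on the bench where it is.

Things in the scene. Friction and masses are not known exactly. Their poses are not given: they have to be found in the camera images.
- nest (a point): centre of the nest's flat floor, on the top (60 mm above the bench) of a white heater 210 mm deep, 200 mm wide; x points from the heater's front to its clamp hinge, z up. Nest: four steel L-shaped corner posts around 120 (x) by 62 mm (y), plain to 46 mm high, flaring to 56 mm. The middle 80 mm of each long side is open for fingers, with 60 mm of flat top beside it
- clamp_pivot (a point): centre of the clamp arm's hinge pin, 105 mm behind the nest's centre (nest +x) and 90 mm above its floor; the pin runs along nest y
- clamp_end (a point): middle of the rubber-sleeved end of the clamp arm, 145 mm from the pivot, where to grasp or press; sleeve 46 mm long along the arm, 34 mm wide along nest y, 18 mm thick (its top 9 mm above this point when the arm is down). This frame's x points along the arm to the pivot, y along the pin
- clamp (a joint): angle of the clamp arm, rad: 0 level over the nest, foot just touching a cover that lies properly on the block; 1.57 upright, larger leans back away from the nest (stops at 2.0 and -0.08). The hinge is stiff and stays where it is left: swinging it takes about 6 N at the arm's end, before any pressing
- foot: rubber foot under the clamp arm, a 28 mm disc 12 mm thick, 105 mm from the pivot; origin: centre of its underside, 30 mm below the arm's centreline. It yields up to 3 mm at 8 N per mm; let go, the hinge can hold about 8 N on it. More than 3 N must stay on the cover; above 45 N the cover cracks
- block: tube block of bare aluminium, 116 x 58 x 40 mm (x, y, z), with rows of dark tube holes in its top, 0.5 kg or so; origin: centre of its underside, z up. Either way round is right. It lies flat on the bench; grasp it across its 58 mm width
- cover: plain grey plastic cover slab, 116 x 58 x 20 mm (x, y, z), with a round dark pad in the middle of its top; origin: centre of its underside, z up. Either way round is right. It lies flat on the bench; grasp it across its 58 mm width
- foil_a: foil-wrapped tube, 114 mm tall, 30 mm diameter, standing upside down on its 36 mm cap; bystander, leave alone; origin: centre of its underside
- foil_b: foil-wrapped tube, 114 mm tall, 30 mm diameter, standing upside down on its 36 mm cap; bystander, leave alone; origin: centre of its underside
- foil_c: foil-wrapped tube, 114 mm tall, 30 mm diameter, standing upside down on its 36 mm cap; bystander, leave alone; origin: centre of its underside
- bottle: amber bottle, 200 mm tall, 90 mm diameter; bystander; origin: centre of its underside
- microplate: white 96-well plate, 128 x 86 x 15 mm, on a 4 mm sheet of cardboard; bystander; origin: centre of its underside
- petri: two stacked culture dishes, 90 mm diameter, 32 mm tall together; bystander; origin: centre of the underside
- pipette: hand pipette lying on the bench, about 300 mm long, 30 mm thick, along its x; bystander; origin on the bench near its middle
- tumbler: steel tumbler, 120 mm tall, 80 mm across the rim; bystander; origin: centre of its underside
There are look-alikes about, which are no part of the job. Leave any purple look-alike of the block alone. Leave any turquoise look-alike of the cover alone.

How it is judged:
By the outcome, as a careful person would: the job done as asked, in the order asked, and still so for the second after the job is handed in, with the robot touching nothing.
It also fails if it takes over 72 s, if anything falls off the work surface, if the arm or the gripper's body presses on something with over 40 N, if the wrist force passes 120 N, or if a joint passes its speed limit or range.

### The arm

A 6-joint arm with a two-finger parallel gripper is mounted at the origin on the work surface. World frame = base frame: x ahead of the robot, y to its left, z up, the work surface at z = 0. Lengths are in m, angles in rad, forces in N, time in s.
With the tool pointing down it reaches from about 0.325 to 0.75 m from the base axis. Payload 7.6 kg.
Tool frame: the origin (TCP) lies midway between the tips of the shut fingers; the grasp point (between the pads) lies 19 mm behind it; z points along the fingers, y is the line along which they close (so a half turn about z gives the same grasp; the last joint's range is limited). The gripper opens to 85 mm and grips with 20 to 120 N. Pads are 22 mm wide; open, the fingers measure 114 mm over their backs; the gripper's body (76 mm by 85 mm) begins 54 mm behind the grasp point. The pads swing forward as they close: fully open they stand 13 mm farther back than shut.
Start: joints at [1.128, 0.052, 1.401, -0, 1.689, -0.07], TCP at [0.191, 0.489, 0.231] pointing down, gripper open.
Joint ranges: [-2.9, 2.9], [-0.91, 2.17], [0.12, 2.37], [-1.06, 4.2], [0.26, 2.73], [-2.93, 2.93]. Speed limits (rad/s): [2.57, 2.57, 3.01, 3.14, 3.14, 3.14].

### API

Orientations are given as a rotation vector (axis times angle).
In Python, from station import arm, vision gives the robot as it stands.
- The arm moves only by the tool apply_moves, never from a script. Its argument "increments" is one flat list of numbers, 7 for each row, row after row: the turn, a rotation vector about the tool's x, y, z in degrees, then the shift along the tool's x, y, z in cm, then the opening, from -1 (shut) to 1 (fully open). In form: [wx, wy, wz, x, y, z, grip, wx, wy, wz, x, y, z, grip, ...]. A call has 1 to 5 rows; each row is the pose to reach, as a shift and turn from the pose commanded when the call began, along the tool's axes at that moment; what a row does not reach only later rows make up. A row lasts 1/12 s, in which the tool goes at most 41.7 mm and 7.16 degrees, less where a joint would pass 70% of its speed; a pose out of reach is approached as far as the arm can. A call with a gripper value outside its range is refused whole. The fingers move at their own pace and stop on an object; the grip force is fixed at half the most. Time passes only in rows, so rows that repeat a pose let the fingers close. It gives the time, the measured TCP pose, the force, the opening and the grip force at its end, in the units of the state.
- arm.sense(): the state, without advancing time (a new reading comes with each control period).
- vision.snapshot(name): name is "scene" or "side" or "wrist"; returns a dict with "image" (384x512x3 uint8, red, green, blue), "z_map" (384x512 float32, m along the optical axis (not along the pixel's ray), 0 where there is no reading), "vfov" (degrees; the focal length in pixels is half the picture's height over the tangent of half this angle, whatever the lens; pixels are square), "cx", "cy" (the principal point, pixels), "R" (3x3) and "t" (3): a world point X has camera coordinates R X + t. Camera axes: x right, y down, z forward; pixel columns grow to the right and rows downward; lengths in m; the calibration is good to about 2 mm. A picture is of the moment at which its call begins.
- arm.finish_job(): hands the job in; it is judged then, once.
The state is a dict: "clock": time; "joint_positions": joint angles; "joint_vel": joint speeds; "joint_efforts": joint torques, N m; "eef_pos": TCP position; "eef_rot": TCP orientation; "wrist_force": force on the tool from outside, world axes, zero at the start; "torque": the same for the moment, N m; "opening": finger opening in m; "gripper_force": force on a finger pad.
Only numpy, scipy, OpenCV 4.12 (cv2) and the standard library are available. Lean on these libraries where they do the work, as an engineer would, in place of code of your own. Each camera call takes 0.05 s, during which the arm holds its last target. There are 200 camera calls.

## Working session

There is one attempt and no reset: what is moved stays moved. The work goes in short steps, Python scripts to look and compute and a tool call to move; the robot and the scene stay as the last step left them, time stands still between calls to the robot, and variables do not carry over. Pictures are saved under pics/ and viewed, at most 10 in all, crops included, and the job is handed in when it is done.

Besides the shell and the picture viewer there is one more tool, called after "Call:" by a JSON object that holds its "method" and its "body", one argument or row to a line. apply_moves: Moves the arm, as the interface text tells. Its arguments: {"type":"object","properties":{"increments":{"type":"array","items":{"type":"number"}}},"required":["increments"]}

```bash
ls; mkdir -p pics; cat > h.py <<'E'
import numpy as np, cv2
from station import arm, vision
def snap(n):
    s=vision.snapshot(n); s['f']=192/np.tan(np.radians(s['vfov'])/2); s['R']=np.array(s['R']); s['t']=np.array(s['t']); return s
def ray(s,u,v,z):
    c=-s['R'].T@s['t']; d=s['R'].T@np.array([(u-s['cx'])/s['f'],(v-s['cy'])/s['f'],1.]); return c+d*(z-c[2])/d[2]
def cloud(s):
    v,u=np.mgrid[:384,:512]; Z=s['z_map']; P=np.stack([(u-s['cx'])/s['f']*Z,(v-s['cy'])/s['f']*Z,Z],-1)
    P=(P-s['t'])@s['R']; P[Z==0]=np.nan; return P
def proj(s,X):
    c=s['R']@np.array(X)+s['t']; return c[:2]/c[2]*s['f']+[s['cx'],s['cy']]
def save(n,im): cv2.imwrite('pics/'+n+'.png',im[:,:,::-1])
E
python3 - <<'E'
from h import *
a=snap('scene');b=snap('side')
for n,s in(('a',a),('b',b)):
    print(n,s['f'],-s['R'].T@s['t'],s['R'][2],(s['z_map']==0).mean()); save(n,s['image'])
st=arm.sense(); print(st)
E
```

```text
pics
a 440.1705797827208 [1.50428939 0.83842198 1.15680516] [-0.59116506 -0.49577054 -0.63618821] 0.0052490234375
b 353.5367415761968 [-0.00767367 -0.79819801  0.72677846] [ 0.48326923  0.69875622 -0.52743777] 0.003941853841145833
{'clock': 0.1, 'joint_positions': array([ 1.12768285e+00,  5.27589152e-02,  1.40161555e+00,  4.53605407e-06,
        1.68863060e+00, -7.02878034e-02]), 'joint_vel': array([-0.00112342, -0.00121606, -0.00108355, -0.00044113, -0.00010624,
       -0.00062004]), 'joint_efforts': array([ 1.03065955e-03, -3.82583964e+01, -3.60982955e+01, -1.09908742e-04,
        4.85075012e-03, -3.36171308e-05]), 'eef_pos': array([0.1910838 , 0.48869574, 0.2305683 ]), 'eef_rot': array([-5.82179096e-01, -3.08680853e+00,  2.14387266e-03]), 'wrist_force': array([0.2969229 , 0.06147575, 0.85974282]), 'torque': array([-0.00049215, -0.0358711 ,  0.04986784]), 'gripper_force': 0.0, 'opening': 0.08538017398980162}
```

View pics/a.png

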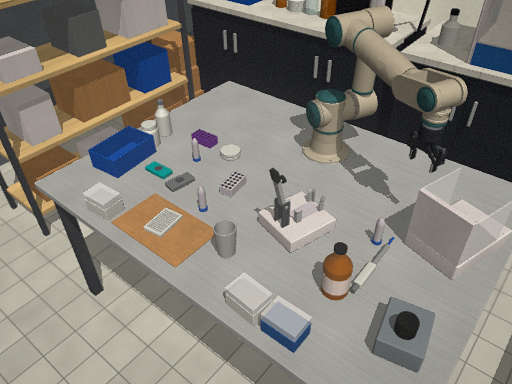

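View pics/b.png

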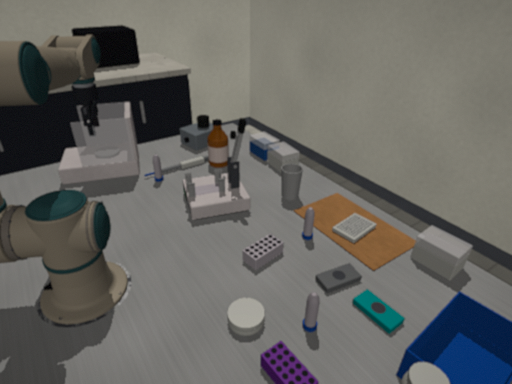

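Picture a: candidates for the block are grey with dark holes at (233,183) and a purple one at (204,138). The grey bare-metal one fits. For the cover, there is a grey slab with a dark pad at (180,181) and a turquoise one at (158,170); the grey one fits. The heater is at (297,218) with the clamp leaning up at (280,195). In b they appear at block (263,251), cover (338,278), heater (216,195), and a foil tube stands near each.

```bash
cat > m.py <<'E'
from h import *
a=snap('scene');b=snap('side')
c=cv2.resize(a['image'][130:250,140:340],(800,480),interpolation=cv2.INTER_CUBIC); save('crop',c)
for n,s,px in(('a',a,dict(block=(233,183),cover=(180,181))),('b',b,dict(block=(263,247),cover=(338,277)))):
    P=cloud(s); 
    for k,(u,v) in px.items():
        w=P[v-25:v+25,u-30:u+30]; top=P[v,u-12:u+12,2]; h=np.nanmedian(P[v-3:v+4,u-8:u+9,2])
        m=(abs(w[...,2]-h)<.008)&(w[...,2]>.012)
        nl,L,stt,ct=cv2.connectedComponentsWithStats(m.astype('uint8')); l=L[25,30] or 1+np.argmax(stt[1:,4])
        pts=w[L==l]; r=cv2.minAreaRect((pts[:,:2]*1000).astype('float32')); print(n,k,h,r,len(pts))
# heater: points 50-70mm
P=cloud(a);w=P[160:260,230:350];m=(w[...,2]>.05)&(w[...,2]<.066)
pts=w[m];print('heater a',np.median(pts,0),cv2.minAreaRect((pts[:,:2]*1000).astype('float32')))
P=cloud(b);w=P[150:225,170:260];m=(w[...,2]>.05)&(w[...,2]<.066)
pts=w[m];print('heater b',np.median(pts,0),cv2.minAreaRect((pts[:,:2]*1000).astype('float32')))
E
python3 m.py
```

```text
a block 0.0395951802895483 ((472.4515380859375, -147.86746215820312), (124.6570053100586, 61.536197662353516), 10.36934757232666) 283
a cover 0.019836394122443556 ((590.1585693359375, -344.15960693359375), (66.4158935546875, 119.70504760742188), 81.41896057128906) 265
b block 0.0406083612497995 ((471.73272705078125, -154.70542907714844), (117.60527038574219, 59.920536041259766), 8.3287353515625) 582
b cover 0.020627424722576955 ((587.8818969726562, -350.5185546875), (59.520973205566406, 116.61945343017578), 81.0550537109375) 707
heater a [0.51118915 0.21606725 0.06074186] ((584.7607421875, 165.8962860107422), (207.34808349609375, 386.71026611328125), 74.19951629638672)
heater b [0.48568147 0.14998398 0.06031655] ((529.7337036132812, 274.8388671875), (405.61517333984375, 218.2637939453125), 70.442626953125)
```

View pics/crop.png

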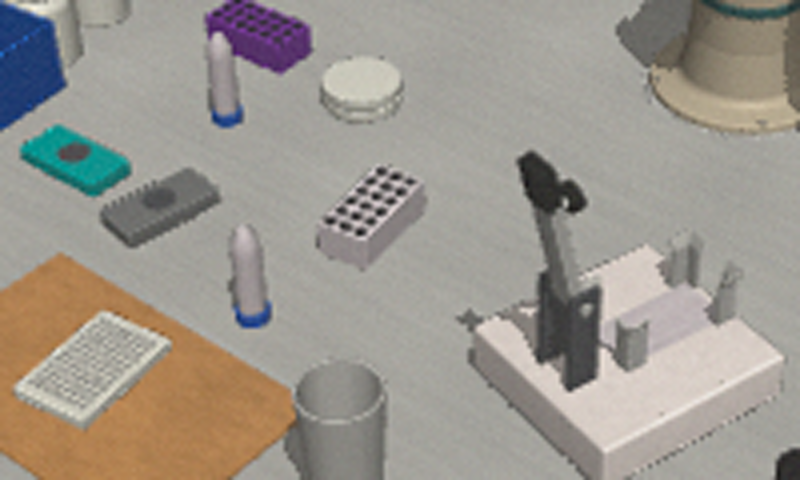

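The crop confirms it: grey holed metal block at (370,215) and grey slab with dark pad at (160,205); the purple and turquoise look-alikes are separate. The nest floor is at about (665,320) in the crop, which is about (306,210) in a.

```bash
python3 - <<'E'
from h import *
a=snap('scene');b=snap('side')
print('nest~',ray(a,306,210,.06),'hinge base', ray(a,140+570/4,130+370/4,.06))
w=snap('wrist');save('w0',w['image']);print('wrist',-w['R'].T@w['t'],w['R'],w['f'])
# heater top outline by height, restricted near nest, with plane 60mm
n=ray(a,306,210,.06)
for s in(a,b):
    P=cloud(s);m=(abs(P[...,2]-.06)<.004)&(np.hypot(P[...,0]-n[0],P[...,1]-n[1])<.2)
    m=cv2.morphologyEx(m.astype('uint8'),cv2.MORPH_OPEN,np.ones((3,3),np.uint8))
    pts=P[m>0];print(cv2.minAreaRect((pts[:,:2]*1000).astype('float32')),len(pts))
    for nm,lo in(('clamp',.17),):
        m=(P[...,2]>lo)&(np.hypot(P[...,0]-n[0],P[...,1]-n[1])<.25)&(P[...,2]<.36)
        v=P[m]; 
        for z in np.arange(lo,.36,.02):
            q=v[abs(v[:,2]-z)<.01]; 
            if len(q): print(round(z,2),np.median(q,0).round(3),len(q))
E
```

```text
nest~ [0.45627582 0.20290641 0.06      ] hinge base [0.56408132 0.17446334 0.06      ]
wrist [0.12106574 0.51656495 0.37435184] [[ 3.64523676e-01  9.31194009e-01  4.56155087e-04]
 [ 8.90621654e-01 -3.48784226e-01  2.91792105e-01]
 [ 2.71874160e-01 -1.05958869e-01 -9.56481657e-01]] 291.21252273569917
((498.82965087890625, 190.595947265625), (198.35299682617188, 213.10916137695312), 74.85108947753906) 911
0.17 [0.578 0.176 0.175] 13
0.19 [0.579 0.178 0.191] 32
0.21 [0.585 0.175 0.209] 26
0.23 [0.589 0.174 0.229] 33
0.25 [0.592 0.175 0.252] 43
0.27 [0.591 0.175 0.27 ] 63
0.29 [0.605 0.173 0.291] 39
0.31 [0.603 0.16  0.307] 50
((497.4819641113281, 184.04368591308594), (201.21539306640625, 207.71200561523438), 73.92973327636719) 1170
0.17 [0.566 0.154 0.176] 17
0.19 [0.57  0.152 0.191] 33
0.21 [0.574 0.149 0.21 ] 34
0.23 [0.578 0.15  0.231] 40
0.25 [0.579 0.153 0.253] 53
0.27 [0.583 0.153 0.269] 68
0.29 [0.591 0.143 0.29 ] 45
0.31 [0.595 0.147 0.307] 33
```

View pics/w0.png

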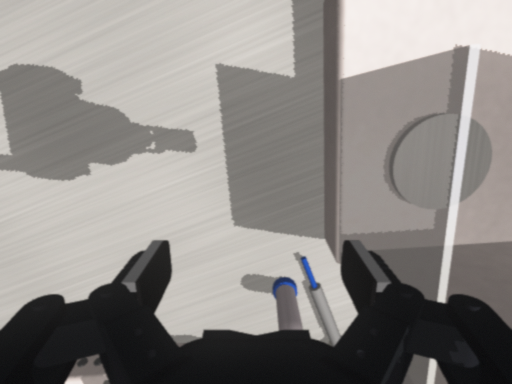

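The wrist picture shows the pale dish-tray with its disc at (440,160), a foil tube cap at (285,290) and the pipette at (320,300). The camera sits on tool +x looking forward. Next: over the nest, with tool x = −nest x.

```bash
cat >> h.py <<'E'
from scipy.spatial.transform import Rotation as Ro
def go(p,az,st=None):
    """increments to TCP p, tool down, tool x at azimuth az (deg)"""
    st=st or arm.sense(); Rc=Ro.from_rotvec(st['eef_rot']); a=np.radians(az)
    Rt=Ro.from_matrix(np.array([[np.cos(a),np.sin(a),0],[np.sin(a),-np.cos(a),0],[0,0,-1]]).T)
    print('t',st['clock'],'pos',st['eef_pos'].round(4),'rot',(Rc.inv()*Rt).as_rotvec(degrees=True).round(2),'cm',(Rc.inv().apply(np.array(p)-st['eef_pos'])*100).round(2),'F',st['wrist_force'].round(1),st['opening'],st['gripper_force'])
E
python3 -c "
from h import *
go([.40,.218,.30],164.5)"
```

```text
t 0.35 pos [0.1912 0.4889 0.2311] rot [-0.02 -0.   -5.86] cm [-29.32 -17.63  -6.88] F [ 0.8 -0.4  0.1] 0.08521066828055346 0.0
```

Call:
{"method": "apply_moves", "body": {
  "increments": [0,0,0,0,0,-4,1,0,0,-6,-2,-1.2,-7,1,0,0,-6,-6,-3.6,-7,1,0,0,-6,-9.5,-5.7,-7,1,0,0,-6,-13,-7.8,-7,1]
}}

```text
clock: 0.77
eef_pos: [0.2824, 0.3704, 0.3019]
eef_rot: [0.418, 3.113, 0.002]
wrist_force: [0.9, -0.6, 0.2]
opening: 0.0853
gripper_force: 0.0
```

Call:
{"method": "apply_moves", "body": {
  "increments": [0,0,0,-3.5,-2,0,1,0,0,0,-7,-4.2,0,1,0,0,0,-10.5,-6.3,0,1,0,0,0,-14,-8.3,0,1,0,0,0,-16.5,-9.8,0,1]
}}

```text
clock: 1.18
eef_pos: [0.4166, 0.2309, 0.3013]
eef_rot: [0.423, 3.112, -0.0]
wrist_force: [-0.3, 0.4, -0.2]
opening: 0.0852
gripper_force: 0.0
```

```bash
python3 - <<'E'
from h import *
go([.40,.218,.30],164.5)
w=snap('wrist');save('w1',cv2.resize(w['image'],(768,576)));np.save('w1.npy',w,allow_pickle=True)
P=cloud(w);
m=(abs(P[...,2]-.06)<.003)&(P[...,1]<.4)
m=cv2.morphologyEx(m.astype('uint8'),cv2.MORPH_OPEN,np.ones((5,5),np.uint8))
print(cv2.minAreaRect((P[m>0][:,:2]*1000).astype('float32')),np.median(P[m>0][:,2]))
m=(P[...,2]>.085)&(P[...,2]<.122)&(P[...,1]<.4)
n,L,S,C=cv2.connectedComponentsWithStats(m.astype('uint8'))
for i in range(1,n):
    if S[i,4]>40:
        q=P[L==i];print(C[i].round(),S[i,4],q.mean(0).round(4),q[:,2].max(),cv2.minAreaRect((q[:,:2]*1000).astype('float32')))
E
```

```text
t 1.1833 pos [0.4166 0.2309 0.3013] rot [-0.    0.04  0.04] cm [ 1.26 -1.68  0.13] F [-0.3  0.4 -0.2] 0.08522648326887736 0.0
((497.4551086425781, 187.205810546875), (198.0277557373047, 207.400390625), 73.87828063964844) 0.060752667761016996
[213. 165.] 293 [0.401  0.1833 0.109 ] 0.11831518446741651 ((403.776123046875, 185.20359802246094), (21.51734733581543, 25.841236114501953), 71.79023742675781)
[266. 166.] 233 [0.4175 0.2431 0.1121] 0.11872904876852673 ((419.3418884277344, 239.3616485595703), (20.769594192504883, 26.596031188964844), 75.66117858886719)
[217. 251.] 376 [0.5107 0.1534 0.1069] 0.11826858708660644 ((508.6190185546875, 154.92796325683594), (21.256406784057617, 27.06486701965332), 76.8486328125)
[262. 252.] 336 [0.5269 0.2086 0.107 ] 0.11902505929723327 ((524.0989990234375, 208.8417510986328), (20.833820343017578, 26.022945404052734), 71.50138092041016)
[225. 276.] 125 [0.5503 0.1514 0.1047] 0.12139764923311877 ((558.8578491210938, 150.51988220214844), (5.9796037673950195, 32.6268424987793), 84.99339294433594)
[255. 272.] 65 [0.5556 0.1923 0.105 ] 0.12140601509659735 ((555.5219116210938, 191.96356201171875), (5.360511779785156, 1.9510122537612915), 67.46003723144531)
```

View pics/w1.png

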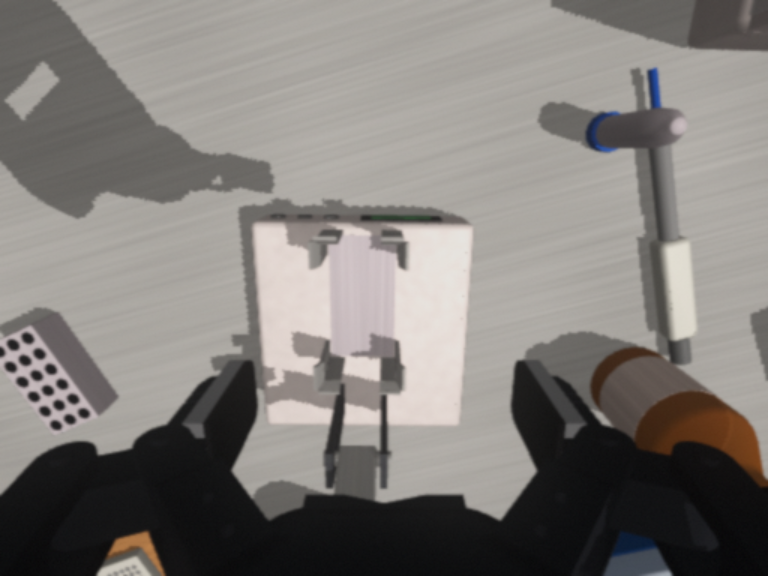

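w1: nest with its four posts at (327,248), (391,248), (330,365), (390,365), and the clamp leaning back at the bottom (355,470). The block is at the left edge. The measured heater size of 198×207 and floor height of 60.7 mm agree with the text.

```bash
python3 - <<'E'
from h import *
w=np.load('w1.npy',allow_pickle=True).item();P=cloud(w)
for lo,hi in((.075,.104),(.112,.122)):
    m=(P[...,2]>lo)&(P[...,2]<hi)&(P[...,1]<.4);n,L,S,C=cv2.connectedComponentsWithStats(m.astype('uint8'));c=[]
    for i in range(1,n):
        if S[i,4]>25 and C[i][1]<262:
            q=P[L==i];r=cv2.minAreaRect((q[:,:2]*1000).astype('float32'));c.append(r[0]);print(S[i,4],r)
    print(lo,np.mean(c,0))
# floor strip by colour: purple-ish tint vs white
im=w['image'].astype(int);fl=(abs(P[...,2]-.06)<.004)
y,x=190,245;print(im[y,x],im[y,200])
go([.432,-.157,.26],189)
E
```

```text
53 ((395.736328125, 190.0499725341797), (18.0845947265625, 3.4323742389678955), 63.18115997314453)
42 ((410.07537841796875, 239.8769073486328), (17.32076644897461, 0.5635992288589478), 73.78445434570312)
34 ((407.5865783691406, 180.91673278808594), (0.48155447840690613, 14.10814094543457), 73.38829040527344)
178 ((508.84674072265625, 154.37725830078125), (27.884754180908203, 11.6519775390625), 21.693073272705078)
149 ((523.8350219726562, 209.98471069335938), (11.162227630615234, 25.165508270263672), 36.08382034301758)
0.075 [449.21600952 195.04111633]
155 ((399.4070129394531, 182.664306640625), (16.895076751708984, 31.64150047302246), 34.75589370727539)
151 ((417.1266784667969, 244.00730895996094), (32.75041580200195, 16.01277732849121), 21.583555221557617)
146 ((510.4571228027344, 150.12001037597656), (32.79530334472656, 16.103567123413086), 22.024145126342773)
135 ((524.372314453125, 208.9546661376953), (20.446245193481445, 25.57630157470703), 71.50138092041016)
0.112 [462.84078217 196.43657303]
[202 191 193] [227 215 210]
t 1.2333 pos [0.4188 0.2283 0.3009] rot [ -0.12   0.06 -24.66] cm [-11.66 -36.74   4.17] F [ 1.3 -3.1 -0.1] 0.0850921024653582 0.0
```

Call:
{"method": "apply_moves", "body": {
  "increments": [0,0,0,-1.2,-3.8,0.4,1,0,0,-5,-2.4,-7.6,0.8,1,0,0,-10,-3.6,-11.4,1.2,1,0,0,-15,-4.8,-15.2,1.6,1,0,0,-20,-6,-19,2,1]
}}

```text
clock: 1.65
eef_pos: [0.4221, 0.0326, 0.2812]
eef_rot: [-0.135, 3.138, 0.0]
wrist_force: [1.8, -0.1, 0.5]
opening: 0.0851
gripper_force: 0.0
```

```bash
python3 -c "
from h import *
go([.432,-.157,.26],189)"
```

```text
t 1.65 pos [0.4221 0.0326 0.2812] rot [-0.    0.04 -4.08] cm [  0.64 -18.97   2.12] F [ 1.8 -0.1  0.5] 0.08510244442313053 0.0
```

Call:
{"method": "apply_moves", "body": {
  "increments": [0,0,-4,0,-4,0.5,1,0,0,-4,0,-8,1,1,0,0,-4,0.3,-12,1.5,1,0,0,-4,0.6,-16,2,1,0,0,-4,0.6,-19,2,1]
}}

```text
clock: 2.07
eef_pos: [0.431, -0.1582, 0.2603]
eef_rot: [0.234, -3.132, -0.0]
wrist_force: [1.0, 1.0, -0.6]
opening: 0.0853
gripper_force: 0.0
```

```bash
cat > mb.py <<'E'
from h import *
import sys
# top face from wrist view: ray cast its outline onto plane of measured height; sat/colour free: height mask
def top(w,h,guess):
    P=cloud(w); m=(abs(P[...,2]-h)<.007)&(np.hypot(P[...,0]-guess[0],P[...,1]-guess[1])<.09)
    m=cv2.morphologyEx(m.astype('uint8'),cv2.MORPH_CLOSE,np.ones((3,3),np.uint8))
    n,L,S,C=cv2.connectedComponentsWithStats(m); i=1+np.argmax(S[1:,4])
    zt=np.nanmedian(P[L==i][:,2]); c=max(cv2.findContours((L==i).astype('uint8'),0,1)[0],key=len)[:,0]
    q=np.array([ray(w,u,v,zt)[:2] for u,v in c])*1000; r=cv2.minAreaRect(q.astype('float32'))
    print('top z',zt,'px',C[i].round(),r,'rows',c[:,1].min(),c[:,1].max()); return r
if __name__=='__main__':
    w=snap('wrist'); r=top(w,float(sys.argv[1]),[float(sys.argv[2]),float(sys.argv[3])]); save(sys.argv[4],w['image']); np.save(sys.argv[4]+'.npy',w,allow_pickle=True)
    arm_az=Ro.from_rotvec(arm.sense()['eef_rot']).as_matrix()[:,0]; print('az',np.degrees(np.arctan2(arm_az[1],arm_az[0])))
E
python3 mb.py .04 .472 -.152 w2; python3 -c "
from h import *
go([.472,-.152,.1],189)"
```

```text
top z 0.04081749549046572 px [255. 190.] ((470.6246643066406, -152.5514678955078), (115.18865966796875, 57.72212219238281), 8.76809310913086) rows 149 233
az -171.63724940830517
t 2.1167 pos [ 0.4312 -0.1617  0.2602] rot [-0.09 -0.11 -0.64] cm [-4.21  0.39 16.01] F [-1.9 -3.5 -1. ] 0.08524771137131092 0.0
```

View pics/w2.png

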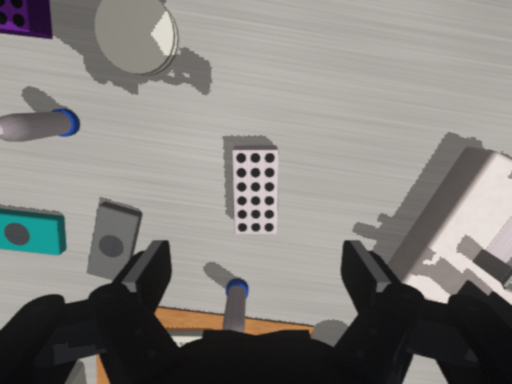

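w2: block at (255,190), measured top 40.8 mm and 115×58, matching the text. A foil tube stands in front of it at (236,295). The cover is at (115,240) and the turquoise one at (30,232), outside the route.

```bash
python3 - <<'E'
from h import *
for s in (snap('scene'),snap('side')):
    P=cloud(s); m=(P[...,2]>.03)&(P[...,2]<.118)&(P[...,1]<-.05)&(P[...,0]>.3)&(P[...,0]<.85)&(P[...,1]>-.6)
    n,L,S,C=cv2.connectedComponentsWithStats(m.astype('uint8'))
    for i in range(1,n):
        if S[i,4]>25: q=P[L==i];print(C[i].round(),S[i,4],np.median(q,0).round(3),q[:,2].max().round(3))
go([.4706,-.1525,.12],188.8)
E
```

```text
[198. 142.] 214 [ 0.409 -0.42   0.044] 0.116
[125. 159.] 335 [ 0.672 -0.592  0.061] 0.096
[228. 151.] 72 [ 0.321 -0.31   0.033] 0.039
[232. 181.] 293 [ 0.477 -0.144  0.04 ] 0.049
[116. 194.] 64 [ 0.845 -0.404  0.083] 0.091
[202. 196.] 138 [ 0.652 -0.145  0.075] 0.116
[308. 220.] 213 [ 0.637 -0.166  0.075] 0.116
[262. 248.] 613 [ 0.466 -0.159  0.04 ] 0.045
[435. 254.] 803 [ 0.843 -0.466  0.062] 0.089
[311. 308.] 349 [ 0.414 -0.426  0.08 ] 0.116
[452. 305.] 220 [ 0.708 -0.597  0.069] 0.093
[252. 309.] 445 [ 0.319 -0.321  0.032] 0.035
[295. 364.] 584 [ 0.313 -0.493  0.041] 0.044
t 2.2167 pos [ 0.4316 -0.1572  0.2608] rot [ 0.04 -0.04 -0.37] cm [-3.94 -0.12 14.08] F [ 0.1  0.6 -0.2] 0.08563034162925055 0.0
```

Call:
{"method": "apply_moves", "body": {
  "increments": [0,0,0,-2,-0.1,3.5,1,0,0,0,-3.9,-0.1,7,1,0,0,0,-3.9,-0.1,10.5,1,0,0,0,-3.9,-0.1,14,1,0,0,0,-3.9,-0.1,17,1]
}}

```text
clock: 2.63
eef_pos: [0.4703, -0.149, 0.089]
eef_rot: [0.24, -3.131, -0.002]
wrist_force: [0.2, 0.6, -0.6]
opening: 0.0853
gripper_force: 0.0
```

```bash
python3 -c "
from h import *
snap('wrist')
go([.4706,-.1525,.011],188.8)"
```

```text
t 2.6833 pos [ 0.4673 -0.1479  0.083 ] rot [ 0.35 -0.53 -0.06] cm [-0.33 -0.55  7.19] F [-2.5  0.1 -5.2] 0.08547146574780065 0.0
```

Call:
{"method": "apply_moves", "body": {
  "increments": [0,0,0,-0.3,-0.4,0,1,0,0,0,-0.3,-0.4,2.5,1,0,0,0,-0.3,-0.4,5,1,0,0,0,-0.3,-0.4,6,1,0,0,0,-0.3,-0.4,6,1]
}}

```text
clock: 3.1
eef_pos: [0.4741, -0.1538, 0.0311]
eef_rot: [0.237, -3.131, -0.001]
wrist_force: [0.0, -0.9, -0.1]
opening: 0.0853
gripper_force: 0.0
```

```bash
python3 -c "
from h import *
go([.4706,-.1525,.011],188.8)"
```

```text
t 3.1 pos [ 0.4741 -0.1538  0.0311] rot [ 0.06 -0.08 -0.13] cm [0.32 0.18 2.01] F [ 0.  -0.9 -0.1] 0.08531112748533114 0.0
```

Call:
{"method": "apply_moves", "body": {
  "increments": [0,0,0,0.3,0.2,1.5,1,0,0,0,0.3,0.2,2,1,0,0,0,0.3,0.2,2,-1,0,0,0,0.3,0.2,2,-1,0,0,0,0.3,0.2,2,-1]
}}

```text
clock: 3.52
eef_pos: [0.4721, -0.153, 0.0133]
eef_rot: [-0.237, 3.13, -0.001]
wrist_force: [0.5, 0.7, -3.7]
opening: 0.0569
gripper_force: 65.7
```

Call:
{"method": "apply_moves", "body": {
  "increments": [0,0,0,0,0,0,-1,0,0,0,0,0,0,-1,0,0,0,0,0,0,-1,0,0,0,0,0,0,-1,0,0,0,0,0,0,-1]
}}

```text
clock: 3.93
eef_pos: [0.4721, -0.153, 0.0132]
eef_rot: [-0.236, 3.13, -0.001]
wrist_force: [-0.4, 1.1, 7.0]
opening: 0.057
gripper_force: 67.1
```

Call:
{"method": "apply_moves", "body": {
  "increments": [0,0,0,0,0,-2,-1,0,0,0,0,0,-5,-1,0,0,0,0,0,-9,-1,0,0,0,0,0,-13,-1,0,0,0,0,0,-17,-1]
}}

```text
clock: 4.35
eef_pos: [0.4702, -0.1524, 0.1828]
eef_rot: [0.236, -3.131, -0.001]
wrist_force: [0.6, -0.7, -4.1]
opening: 0.0569
gripper_force: 66.3
```

```bash
python3 -c "
from h import *
go([.425,.208,.25],163.9)"
```

```text
t 4.35 pos [ 0.4702 -0.1524  0.1828] rot [ 0.03 -0.08 24.74] cm [-0.94 36.32 -6.7 ] F [ 0.6 -0.7 -4.1] 0.05688665179574947 66.26059412956238
```

Call:
{"method": "apply_moves", "body": {
  "increments": [0,0,5,0,3.6,-1.5,-1,0,0,10,0,7.2,-3,-1,0,0,15,-0.3,10.8,-4.5,-1,0,0,20,-0.5,14.4,-6,-1,0,0,24.7,-0.6,18,-6.7,-1]
}}

```text
clock: 4.77
eef_pos: [0.4496, 0.0276, 0.2504]
eef_rot: [0.446, 3.107, 0.001]
wrist_force: [0.8, 0.7, -4.7]
opening: 0.0567
gripper_force: 66.5
```

Call:
{"method": "apply_moves", "body": {
  "increments": [0,0,0,1,3.5,0,-1,0,0,0,2.5,7,0,-1,0,0,0,4,10.5,0,-1,0,0,0,5.5,14,0,-1,0,0,0,7,16.7,0,-1]
}}

```text
clock: 5.18
eef_pos: [0.4278, 0.2083, 0.248]
eef_rot: [-0.437, -3.11, -0.0]
wrist_force: [0.7, -0.3, -4.1]
opening: 0.057
gripper_force: 66.5
```

```bash
cat > nest.py <<'E'
from h import *
w=snap('wrist');np.save('w3.npy',w,allow_pickle=True)
P=cloud(w)
def rect(m,plane):
    c=np.vstack([k[:,0] for k in cv2.findContours(m,0,1)[0] if len(k)>30]);q=np.array([ray(w,u,v,plane)[:2] for u,v in c])*1000
    return cv2.minAreaRect(q.astype('float32'))
g=np.array([.4635,.197])
m=(abs(P[...,2]-.06)<.004)&(np.hypot(P[...,0]-g[0],P[...,1]-g[1])<.2)
m=cv2.morphologyEx(m.astype('uint8'),cv2.MORPH_OPEN,np.ones((5,5),np.uint8));print('heater',rect(m,.06),np.median(P[m>0][:,2]))
d=(P[...,:2]-g); x=np.array([.961,-.277]);y=np.array([.277,.961]);X=d@x;Y=d@y
print('corner x,y extents of posts in nest frame, by height band')
for lo,hi in((.07,.1),(.1,.112),(.112,.12)):
  for sx in(-1,1):
    for sy in(-1,1):
      k=(P[...,2]>lo)&(P[...,2]<hi)&(X*sx>.03)&(X*sx<.08)&(Y*sy>.01)&(Y*sy<.06)
      if k.sum()>10: print(lo,sx,sy,k.sum(),np.percentile(X[k],[3,97]).round(4),np.percentile(Y[k],[3,97]).round(4))
c=cv2.resize(w['image'],(768,576));save('w3',c)
E
python3 -c "
from h import *
go([.425,.208,.25],163.9)"; python3 nest.py
```

```text
t 5.1833 pos [0.4278 0.2083 0.248 ] rot [-0.   -0.05  0.1 ] cm [ 0.26 -0.11 -0.2 ] F [ 0.7 -0.3 -4.1] 0.056972073330797 66.45367383956909
heater ((457.3260803222656, 198.83526611328125), (196.62893676757812, 125.06311798095703), 73.87269592285156) 0.060504619855265354
corner x,y extents of posts in nest frame, by height band
```

View pics/w3.png

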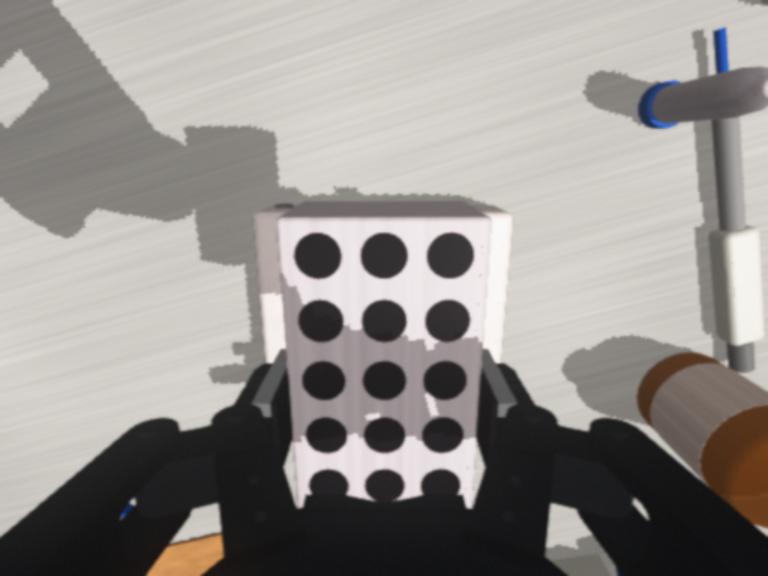

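w3: the block hangs square between the fingers, with its front top edge at row ~218, columns 278–500 (of 768), hiding the nest. The heater's sides are visible and its axis is confirmed at −16.1°.

```bash
python3 - <<'E'
from h import *
w=np.load('w3.npy',allow_pickle=True).item();P=cloud(w)
# pose from camera: TCP measured at that snapshot
T=np.array([.4278,.2083,.248]); tx=np.array([-.961,.277])
m=(abs(P[...,2]-.275)<.008);m[250:]=0
n,L,S,C=cv2.connectedComponentsWithStats(m.astype('uint8'));i=1+np.argmax(S[1:,4]);q=P[L==i];z=np.median(q[:,2]);print('top',z,S[i])
rows=[];cs=range(195,325,10)
for u in cs: rows.append(np.where(L[:,u]==i)[0].min())
e=np.array([ray(w,u,v-.5,z)[:2] for u,v in zip(cs,rows)]); f=np.polyfit(e[:,1],e[:,0],1); print('edge dir deg',np.degrees(np.arctan(f[0])),'x off of edge from TCP along toolx',((e-T[:2])@tx).mean()*1000)
for v in(170,200):
    c=np.where(L[v]==i)[0]; a,b=ray(w,c.min()-.5,v,z),ray(w,c.max()+.5,v,z);print('lateral mid',((a+b)[:2]/2-T[:2])@np.array([.277,.961])*1000,np.linalg.norm(a-b)*1000)
g=np.array([.4635,.197])-.0015*tx;go([*g,.20],163.9)
E
```

```text
top 0.27558244235039 [  177   141   157   109 14891]
edge dir deg 15.902781306527253 x off of edge from TCP along toolx 59.84062365196075
lateral mid 0.2144887715974826 57.02693571832577
lateral mid 0.22341768975334478 57.15376849625078
t 5.2333 pos [0.4264 0.2123 0.2479] rot [ 0.15 -0.16  0.33] cm [-4.15 -0.48  4.78] F [-3.4  3.4 -4.7] 0.0566660134272244 66.73980832099915
```

Call:
{"method": "apply_moves", "body": {
  "increments": [0,0,0.1,-2,0,3,-1,0,0,0.1,-3.9,-0.1,6,-1,0,0,0.1,-3.9,-0.1,9,-1,0,0,0.1,-3.9,-0.1,10.5,-1,0,0,0.1,-3.9,-0.1,10.5,-1]
}}

```text
clock: 5.65
eef_pos: [0.4635, 0.1932, 0.1383]
eef_rot: [-0.441, -3.102, 0.007]
wrist_force: [0.2, -0.8, -4.9]
opening: 0.0572
gripper_force: 66.5
```

Call:
{"method": "apply_moves", "body": {
  "increments": [0,0,0,0,0,0,-1,0,0,0,0,0,0,-1]
}}

```text
clock: 5.82
eef_pos: [0.4666, 0.1945, 0.1451]
eef_rot: [0.441, 3.108, 0.002]
wrist_force: [-0.1, -0.3, -3.6]
opening: 0.0566
gripper_force: 66.6
```

```bash
python3 -c "
from h import *
go([.4650,.1965,.0732],163.9)"
```

```text
t 5.8167 pos [0.4666 0.1945 0.1451] rot [ 0.08  0.12 -0.06] cm [0.23 0.14 7.19] F [-0.1 -0.3 -3.6] 0.056638149265955944 66.62726640701294
```

Call:
{"method": "apply_moves", "body": {
  "increments": [0,0,0,0.1,0.1,1.5,-1,0,0,0,0.1,0.1,1.5,-1,0,0,0,0.1,0.1,1.5,-1,0,0,0,0.1,0.1,1.5,-1,0,0,0,0.1,0.1,1.5,-1]
}}

```text
clock: 6.23
eef_pos: [0.4659, 0.1956, 0.1297]
eef_rot: [0.441, 3.108, 0.002]
wrist_force: [0.8, 0.7, -4.7]
opening: 0.0568
gripper_force: 66.6
```

Call:
{"method": "apply_moves", "body": {
  "increments": [0,0,0,0,0,0,-1,0,0,0,0,0,0,-1,0,0,0,0,0,0,-1]
}}

```text
clock: 6.48
eef_pos: [0.4654, 0.1955, 0.1286]
eef_rot: [0.442, 3.11, 0.0]
wrist_force: [-0.4, -0.3, -4.5]
opening: 0.0565
gripper_force: 66.6
```

```bash
python3 -c "
from h import *
go([.4650,.1965,.0732],163.9)"
```

```text
t 6.4833 pos [0.4654 0.1955 0.1286] rot [ 0.02  0.02 -0.06] cm [0.07 0.08 5.54] F [-0.4 -0.3 -4.5] 0.05645806662136591 66.57771348953247
```

Call:
{"method": "apply_moves", "body": {
  "increments": [0,0,0,0.1,0.1,0.4,-1,0,0,0,0.1,0.1,0.8,-1,0,0,0,0.1,0.1,1.2,-1,0,0,0,0.1,0.1,1.6,-1,0,0,0,0.1,0.1,2,-1]
}}

```text
clock: 6.9
eef_pos: [0.4644, 0.1967, 0.1076]
eef_rot: [-0.441, -3.11, 0.0]
wrist_force: [-0.9, -0.0, -3.4]
opening: 0.0567
gripper_force: 66.7
```

Call:
{"method": "apply_moves", "body": {
  "increments": [0,0,0,0,0,0.6,-1,0,0,0,0,0,1.2,-1,0,0,0,0,0,1.8,-1,0,0,0,0,0,2.4,-1,0,0,0,0,0,2.8,-1]
}}

```text
clock: 7.32
eef_pos: [0.4643, 0.1966, 0.0792]
eef_rot: [-0.442, -3.11, 0.001]
wrist_force: [-0.5, 0.0, -4.0]
opening: 0.057
gripper_force: 66.7
```

Call:
{"method": "apply_moves", "body": {
  "increments": [0,0,0,0,0,0.2,-1,0,0,0,0,0,0.4,-1,0,0,0,0,0,0.5,-1,0,0,0,0,0,0.55,-1,0,0,0,0,0,0.6,-1]
}}

```text
clock: 7.73
eef_pos: [0.4647, 0.1968, 0.0745]
eef_rot: [0.441, 3.11, 0.0]
wrist_force: [-0.8, 0.1, -3.9]
opening: 0.0566
gripper_force: 66.7
```

Call:
{"method": "apply_moves", "body": {
  "increments": [0,0,0,0,0,0.1,-1,0,0,0,0,0,0.15,-1,0,0,0,0,0,0.15,1,0,0,0,0,0,0.15,1,0,0,0,0,0,0.15,1]
}}

```text
clock: 8.15
eef_pos: [0.4651, 0.1969, 0.0735]
eef_rot: [0.441, 3.109, 0.001]
wrist_force: [0.7, 0.2, -0.1]
opening: 0.0854
gripper_force: 0.0
```

Call:
{"method": "apply_moves", "body": {
  "increments": [0,0,0,0,0,0,1,0,0,0,0,0,0,1,0,0,0,0,0,-4,1,0,0,0,0,0,-8,1,0,0,0,0,0,-12,1]
}}

```text
clock: 8.57
eef_pos: [0.4641, 0.1965, 0.194]
eef_rot: [-0.441, -3.109, 0.001]
wrist_force: [0.9, -0.1, 0.0]
opening: 0.0853
gripper_force: 0.0
```

```bash
python3 -c "
from h import *
go([.548,-.34,.20],171)"
```

```text
t 8.5667 pos [0.4641 0.1965 0.194 ] rot [-0.04 -0.07 -7.16] cm [-22.99 -49.2   -0.59] F [ 0.9 -0.1  0. ] 0.08528128377482412 0.0
```

Call:
{"method": "apply_moves", "body": {
  "increments": [0,0,0,-0.5,-2.5,-1,1,0,0,-2,-2,-6,-2,1,0,0,-4,-3.7,-9.7,-3,1,0,0,-6,-5.4,-13.4,-3,1,0,0,-7,-7.1,-17.1,-3,1]
}}

```text
clock: 8.98
eef_pos: [0.4854, 0.011, 0.224]
eef_rot: [0.247, 3.129, 0.0]
wrist_force: [-0.2, -0.4, 0.1]
opening: 0.0852
gripper_force: 0.0
```

```bash
python3 -c "
from h import *
go([.548,-.34,.21],171)"
```

```text
t 8.9833 pos [0.4854 0.011  0.224 ] rot [ 0.02  0.14 -0.01] cm [-11.67 -33.69   1.42] F [-0.2 -0.4  0.1] 0.08521349165586924 0.0
```

Call:
{"method": "apply_moves", "body": {
  "increments": [0,0,0,-1.3,-3.8,0,1,0,0,0,-2.6,-7.6,0,1,0,0,0,-3.9,-11.4,0,1,0,0,0,-5.2,-15.2,0,1,0,0,0,-6.5,-19,0,1]
}}

```text
clock: 9.4
eef_pos: [0.5191, -0.1873, 0.223]
eef_rot: [0.251, 3.131, 0.0]
wrist_force: [-0.5, 1.1, -0.0]
opening: 0.085
gripper_force: 0.0
```

Call:
{"method": "apply_moves", "body": {
  "increments": [0,0,0,-1.3,-3.7,0,1,0,0,0,-2.6,-7.4,0,1,0,0,0,-3.9,-11,0,1,0,0,0,-5.2,-14.7,0,1,0,0,0,-5.2,-14.7,0,1]
}}

```text
clock: 9.82
eef_pos: [0.546, -0.3446, 0.2197]
eef_rot: [-0.26, -3.128, -0.0]
wrist_force: [-1.2, 0.6, -0.2]
opening: 0.0852
gripper_force: 0.0
```

Call:
{"method": "apply_moves", "body": {
  "increments": [0,0,0,0,0,0,1,0,0,0,0,0,0,1,0,0,0,0,0,0,1]
}}

```text
clock: 10.07
eef_pos: [0.5473, -0.3375, 0.2235]
eef_rot: [0.249, 3.131, -0.0]
wrist_force: [0.2, 0.3, 0.7]
opening: 0.0855
gripper_force: 0.0
```

```bash
python3 -c "
from h import *
go([.589,-.347,.1],171)"; python3 mb.py .02 .589 -.348 w4; python3 - <<'E'
from h import *
# block seated? heights in nest from scene and side
for n in('scene','side'):
    P=cloud(snap(n));d=P[...,:2]-[.4635,.197];X=d@[.961,-.277];Y=d@[.277,.961]
    m=(abs(X)<.04)&(abs(Y)<.025)&(P[...,2]<.2); print(n,m.sum(),np.nanpercentile(P[m][:,2],[10,50,90]))
    k=(P[...,2]>.095)&(P[...,2]<.105)&(abs(X)<.07)&(abs(Y)<.045);q=np.c_[X[k],Y[k],P[k][:,2]];print(np.median(q,0),np.percentile(q,[2,98],axis=0).round(4).tolist(), np.linalg.lstsq(np.c_[q[:,:2],np.ones(len(q))],q[:,2],rcond=None)[0])
E
```

```text
t 10.0667 pos [ 0.5473 -0.3375  0.2235] rot [-0.    0.05 -0.09] cm [-4.26 -0.28 12.35] F [0.2 0.3 0.7] 0.08545584143142632 0.0
top z 0.02069148084642772 px [252. 195.] ((587.2454833984375, -347.914306640625), (57.48537826538086, 115.0371322631836), 80.57335662841797) rows 152 239
az 170.9326899607961
scene 193 [0.09819859 0.10098735 0.10426606]
[-0.0015576   0.00633107  0.10072007] [[-0.0601, -0.0274, 0.0956], [0.0615, 0.038, 0.1047]] [ 0.00365016 -0.01409631  0.10075505]
side 164 [0.09903303 0.10062104 0.10223601]
[ 0.00300202 -0.00413836  0.10046717] [[-0.0572, -0.0369, 0.0957], [0.0628, 0.0308, 0.1044]] [-0.00054968  0.02609595  0.10049575]
```

Call:
{"method": "apply_moves", "body": {
  "increments": [0,0,0.3,-2,-0.2,3.5,1,0,0,0.3,-4.1,-0.4,7,1,0,0,0.3,-4.1,-0.4,10.5,1,0,0,0.3,-4.1,-0.4,14,1,0,0,0.3,-4.1,-0.4,16.5,1]
}}

```text
clock: 10.63
eef_pos: [0.5862, -0.3474, 0.0541]
eef_rot: [-0.257, -3.128, -0.003]
wrist_force: [-0.1, 0.6, -1.1]
opening: 0.0854
gripper_force: 0.0
```

Call:
{"method": "apply_moves", "body": {
  "increments": [0,0,0,0,0,0,1,0,0,0,0,0,0,1,0,0,0,0,0,1.5,1,0,0,0,0,0,2.5,1,0,0,0,0,0,2.5,1]
}}

```text
clock: 11.05
eef_pos: [0.5869, -0.3488, 0.0329]
eef_rot: [-0.259, -3.131, -0.0]
wrist_force: [-0.4, 1.1, -0.8]
opening: 0.0856
gripper_force: 0.0
```

```bash
python3 -c "
from h import *
go([.5872,-.3479,.005],170.6)"
```

```text
t 11.05 pos [ 0.5869 -0.3488  0.0329] rot [ 0.01 -0.01 -0.05] cm [-0.02  0.1   2.79] F [-0.4  1.1 -0.8] 0.08557821130227392 0.0
```

Call:
{"method": "apply_moves", "body": {
  "increments": [0,0,0,0,0.1,1,1,0,0,0,0,0.1,2,1,0,0,0,0,0.1,2.6,1,0,0,0,0,0.1,2.6,1,0,0,0,0,0.1,2.6,-1]
}}

```text
clock: 11.47
eef_pos: [0.5868, -0.3479, 0.0061]
eef_rot: [-0.259, -3.13, -0.001]
wrist_force: [0.2, 0.3, 0.1]
opening: 0.0756
gripper_force: 0.0
```

Call:
{"method": "apply_moves", "body": {
  "increments": [0,0,0,0,0,0,-1,0,0,0,0,0,0,-1,0,0,0,0,0,0,-1,0,0,0,0,0,0,-1,0,0,0,0,0,0,-1]
}}

```text
clock: 11.88
eef_pos: [0.5877, -0.3485, 0.008]
eef_rot: [0.259, 3.129, -0.001]
wrist_force: [0.5, -0.7, 5.8]
opening: 0.0563
gripper_force: 65.3
```

Call:
{"method": "apply_moves", "body": {
  "increments": [0,0,0,0,0,-2,-1,0,0,0,0,0,-5,-1,0,0,0,0,0,-9,-1,0,0,0,0,0,-13,-1,0,0,0,0,0,-17,-1]
}}

```text
clock: 12.3
eef_pos: [0.5864, -0.3477, 0.1774]
eef_rot: [-0.259, -3.129, -0.002]
wrist_force: [0.5, -0.3, -1.1]
opening: 0.0562
gripper_force: 64.7
```

Call:
{"method": "apply_moves", "body": {
  "increments": [0,0,0,0,0,-4,-1,0,0,0,0,0,-5.5,-1,0,0,0,0,0,-5.5,-1]
}}

```text
clock: 12.55
eef_pos: [0.5882, -0.3489, 0.2378]
eef_rot: [0.258, 3.123, -0.007]
wrist_force: [-0.1, 0.3, -1.1]
opening: 0.056
gripper_force: 64.7
```

```bash
python3 - <<'E'
from h import *
st=arm.sense(); go([.43,.207,.235],163.9,st)
w=snap('wrist');P=cloud(w);T=st['eef_pos'];M=Ro.from_rotvec(st['eef_rot']).as_matrix();tx=M[:2,0];ty=M[:2,1]
h=T[2]-.008+.02;m=(abs(P[...,2]-h)<.009);m[260:]=0
n,L,S,C=cv2.connectedComponentsWithStats(m.astype('uint8'));i=1+np.argmax(S[1:,4]);q=P[L==i];z=np.median(q[:,2]);print('top',z,'exp',h,S[i])
x0,wd=S[i][0],S[i][2];cs=range(x0+20,x0+wd-20,6);e=np.array([ray(w,u,np.where(L[:,u]==i)[0].min()-.5,z)[:2] for u in cs])
f=np.polyfit((e-T[:2])@ty,(e-T[:2])@tx,1);print('tilt deg',np.degrees(np.arctan(f[0])),'edge off mm',f[1]*1000)
c=np.where(L[S[i][1]+30]==i)[0];a,b=ray(w,c.min()-.5,S[i][1]+30,z),ray(w,c.max()+.5,S[i][1]+30,z);print('lat',((a+b)[:2]/2-T[:2])@ty*1000,np.linalg.norm(a-b)*1000)
save('w5',w['image'])
E
```

```text
t 12.55 pos [ 0.5882 -0.3489  0.2378] rot [-0.19  0.5   6.64] cm [24.74 52.23 -0.13] F [-0.1  0.3 -1.1] 0.055978448150295124 64.7395920753479
top 0.25027905347843055 exp 0.24976982316964152 [  168   140   177   120 14728]
tilt deg 0.3119201412791713 edge off mm 54.44876677130644
lat 0.39628191717680333 56.91327315790019
```

Call:
{"method": "apply_moves", "body": {
  "increments": [0,0,0,0.9,1.9,0,-1,0,0,2,2.6,5.6,0,-1,0,0,4,4.3,9.3,0,-1,0,0,6,6,13,0,-1,0,0,6.6,7.8,16.7,0,-1]
}}

```text
clock: 13.02
eef_pos: [0.5357, -0.1686, 0.2276]
eef_rot: [-0.442, -3.104, -0.003]
wrist_force: [0.4, 0.9, -1.6]
opening: 0.0558
gripper_force: 64.7
```

```bash
python3 -c "
from h import *
go([.43,.207,.235],163.9)"
```

```text
t 13.0167 pos [ 0.5357 -0.1686  0.2276] rot [ 0.04 -0.35 -0.09] cm [20.62 33.12 -0.58] F [ 0.4  0.9 -1.6] 0.05580989976860631 64.66883182525635
```

Call:
{"method": "apply_moves", "body": {
  "increments": [0,0,0,2.2,3.5,0,-1,0,0,0,4.4,7,0,-1,0,0,0,6.6,10.5,0,-1,0,0,0,8.8,14,0,-1,0,0,0,11,17.5,0,-1]
}}

```text
clock: 13.43
eef_pos: [0.4782, 0.0297, 0.2283]
eef_rot: [-0.439, -3.105, 0.001]
wrist_force: [1.6, -0.6, -0.7]
opening: 0.056
gripper_force: 64.7
```

Call:
{"method": "apply_moves", "body": {
  "increments": [0,0,0,2.2,3.5,0,-1,0,0,0,4.4,7,0,-1,0,0,0,6.6,10.5,0,-1,0,0,0,8.8,14,0,-1,0,0,0,9.6,15.6,0,-1]
}}

```text
clock: 13.85
eef_pos: [0.4283, 0.2078, 0.2285]
eef_rot: [-0.433, -3.106, 0.002]
wrist_force: [-0.2, 0.4, -1.1]
opening: 0.056
gripper_force: 64.7
```

Call:
{"method": "apply_moves", "body": {
  "increments": [0,0,0,0,0,0,-1,0,0,0,0,0,0,-1,0,0,0,0,0,0,-1,0,0,0,0,0,0,-1,0,0,0,0,0,0,-1]
}}

```text
clock: 14.27
eef_pos: [0.4314, 0.2035, 0.2312]
eef_rot: [-0.441, -3.11, 0.001]
wrist_force: [0.8, -0.5, -1.3]
opening: 0.0557
gripper_force: 64.7
```

```bash
python3 - <<'E'
from h import *
st=arm.sense(); go([.4635,.197,.1285],163.9,st)
w=snap('wrist');P=cloud(w);T=st['eef_pos'];M=Ro.from_rotvec(st['eef_rot']).as_matrix();tx=M[:2,0];ty=M[:2,1]
h=T[2]-.008+.02;m=(abs(P[...,2]-h)<.009);m[260:]=0
n,L,S,C=cv2.connectedComponentsWithStats(m.astype('uint8'));i=1+np.argmax(S[1:,4]);q=P[L==i];z=np.median(q[:,2]);print('top',z,'exp',h,S[i])
x0,wd=S[i][0],S[i][2];cs=range(x0+20,x0+wd-20,6);e=np.array([ray(w,u,np.where(L[:,u]==i)[0].min()-.5,z)[:2] for u in cs])
f=np.polyfit((e-T[:2])@ty,(e-T[:2])@tx,1);print('tilt deg',np.degrees(np.arctan(f[0])),'edge off mm',f[1]*1000)
b=(q[:,:2]-T[:2]); print('slope',np.polyfit(b@tx,q[:,2],1))
save('w5',cv2.resize(w['image'],(768,576)))
# nest/block from scene & side, edges at block top z .1005
E
```

```text
t 14.2667 pos [0.4314 0.2035 0.2312] rot [-0.04 -0.04 -0.06] cm [-3.27  0.28 10.27] F [ 0.8 -0.5 -1.3] 0.05566047331240125 64.67626690864563
top 0.2439761291049579 exp 0.24318986314466187 [  168   140   177   120 14720]
tilt deg 0.21237886377515627 edge off mm 54.35292616781275
slope [-0.02229001  0.24462765]
```

View pics/w5.png

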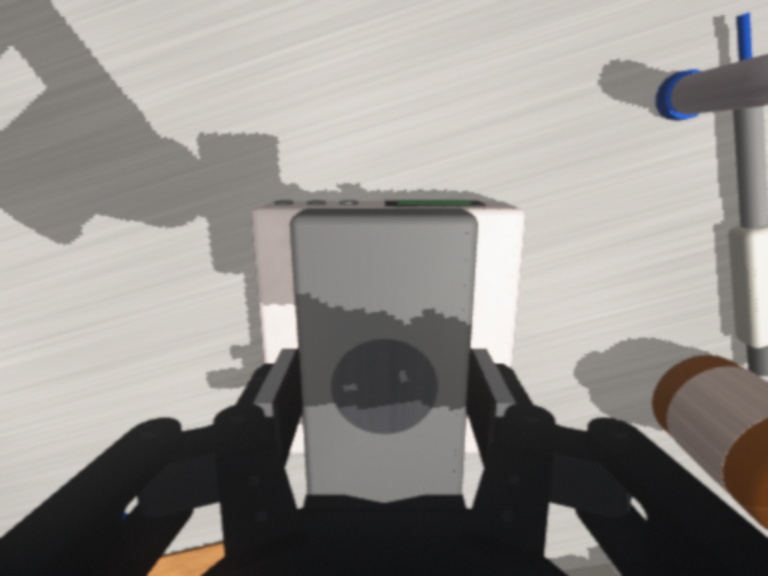

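w5: the grey cover is held with its pad at (384,386), front edge at row ~212, columns 292–478 (of 768). The heater is beneath and nothing touches. I'll take the pad's ray to settle where the cover sits in the fingers.

```bash
python3 - <<'E'
from h import *
st=arm.sense(); go([.4635,.197,.1285],163.9,st)
w=snap('wrist');T=st['eef_pos'];M=Ro.from_rotvec(st['eef_rot']).as_matrix();tx=M[:2,0];ty=M[:2,1];P=cloud(w)
for z in(.243,.245):
    for v in (339,386.5,434): 
        p=ray(w,384.5/1.5-.17,v/1.5-.17,z)[:2]-T[:2];print(z,v,p@tx*1000,p@ty*1000)
print('depth profile along col 255:',[(v,round((P[v,255,:2]-T[:2])@tx*1000,1),round(P[v,255,2]*1000,1)) for v in range(136,325,9)])
E
```

```text
t 14.3167 pos [0.4314 0.2036 0.2314] rot [-0.02 -0.02 -0.06] cm [-3.27  0.26 10.29] F [-0.1  0.2 -1.8] 0.056233059621668254 64.67659592628479
0.243 339 16.429661756712495 0.5667147302527934
0.243 386.5 -1.096522449890478 0.5674651005105823
0.243 434 -19.919590936117693 0.5682709958832336
0.245 339 17.323029211027123 0.5632423927933459
0.245 386.5 0.06287501074983765 0.5639813731785974
0.245 434 -18.474478058508637 0.5647750358627998
depth profile along col 255: [(136, np.float64(36.6), np.float64(37.4)), (145, np.float64(56.2), np.float64(243.1)), (154, np.float64(52.3), np.float64(244.6)), (163, np.float64(48.3), np.float64(245.1)), (172, np.float64(44.2), np.float64(245.3)), (181, np.float64(39.7), np.float64(244.5)), (190, np.float64(35.2), np.float64(244.3)), (199, np.float64(31.0), np.float64(244.9)), (208, np.float64(26.2), np.float64(244.1)), (217, np.float64(21.6), np.float64(244.1)), (226, np.float64(17.1), np.float64(244.7)), (235, np.float64(12.5), np.float64(245.1)), (244, np.float64(7.1), np.float64(244.1)), (253, np.float64(2.5), np.float64(244.8)), (262, np.float64(-2.7), np.float64(244.7)), (271, np.float64(-8.8), np.float64(243.2)), (280, np.float64(-13.2), np.float64(244.6)), (289, np.float64(-19.1), np.float64(244.0)), (298, np.float64(-24.7), np.float64(243.9)), (307, np.float64(-30.1), np.float64(244.2)), (316, np.float64(-36.1), np.float64(244.1))]
```

Call:
{"method": "apply_moves", "body": {
  "increments": [0,0,0,-1.7,0.1,2,-1,0,0,0,-3.3,0.3,4.5,-1,0,0,0,-3.3,0.3,7,-1,0,0,0,-3.3,0.3,9,-1,0,0,0,-3.3,0.3,9,-1]
}}

```text
clock: 14.78
eef_pos: [0.4617, 0.1969, 0.1369]
eef_rot: [-0.44, -3.103, 0.006]
wrist_force: [-0.6, -0.8, -1.8]
opening: 0.0559
gripper_force: 64.6
```

Call:
{"method": "apply_moves", "body": {
  "increments": [0,0,0,0,0,0,-1,0,0,0,0,0,0,-1,0,0,0,0,0,0.4,-1,0,0,0,0,0,0.5,-1,0,0,0,0,0,0.5,-1]
}}

```text
clock: 15.2
eef_pos: [0.4639, 0.1984, 0.1374]
eef_rot: [0.439, 3.11, 0.001]
wrist_force: [-0.4, 0.9, -2.8]
opening: 0.0556
gripper_force: 64.7
```

```bash
python3 -c "
from h import *
go([.4635,.197,.1075],163.9)"
```

```text
t 15.2 pos [0.4639 0.1984 0.1374] rot [0.04 0.05 0.04] cm [ 0.   -0.14  2.99] F [-0.4  0.9 -2.8] 0.05556275656698351 64.66158986091614
```

Call:
{"method": "apply_moves", "body": {
  "increments": [0,0,0,0,-0.1,0.4,-1,0,0,0,0,-0.1,0.8,-1,0,0,0,0,-0.1,1.2,-1,0,0,0,0,-0.1,1.2,-1,0,0,0,0,-0.1,1.2,-1]
}}

```text
clock: 15.62
eef_pos: [0.4632, 0.1972, 0.1243]
eef_rot: [-0.439, -3.11, 0.001]
wrist_force: [-0.6, -0.1, -1.3]
opening: 0.0562
gripper_force: 64.7
```

Call:
{"method": "apply_moves", "body": {
  "increments": [0,0,0,0,0,0.4,-1,0,0,0,0,0,0.8,-1,0,0,0,0,0,1.1,-1,0,0,0,0,0,1.3,-1,0,0,0,0,0,1.4,-1]
}}

```text
clock: 16.03
eef_pos: [0.4632, 0.1972, 0.1103]
eef_rot: [-0.439, -3.11, 0.0]
wrist_force: [0.4, 0.2, -2.1]
opening: 0.0559
gripper_force: 64.7
```

Call:
{"method": "apply_moves", "body": {
  "increments": [0,0,0,0,0,0.1,-1,0,0,0,0,0,0.2,-1,0,0,0,0,0,0.25,-1,0,0,0,0,0,0.25,-1]
}}

```text
clock: 16.37
eef_pos: [0.4634, 0.1973, 0.1083]
eef_rot: [0.439, 3.111, 0.0]
wrist_force: [-0.1, 0.2, -1.8]
opening: 0.0559
gripper_force: 64.7
```

Call:
{"method": "apply_moves", "body": {
  "increments": [0,0,0,0,0,0.05,-1,0,0,0,0,0,0.1,-1,0,0,0,0,0,0.15,-1,0,0,0,0,0,0.2,-1,0,0,0,0,0,0.2,-1]
}}

```text
clock: 16.78
eef_pos: [0.4636, 0.1974, 0.1079]
eef_rot: [0.439, 3.11, 0.0]
wrist_force: [-5.5, -1.1, 9.6]
opening: 0.0559
gripper_force: 65.8
```

Call:
{"method": "apply_moves", "body": {
  "increments": [0,0,0,0,0,-0.1,1,0,0,0,0,0,-0.1,1,0,0,0,0,0,-0.1,1,0,0,0,0,0,-0.1,1,0,0,0,0,0,-0.1,1]
}}

```text
clock: 17.2
eef_pos: [0.4634, 0.1973, 0.1072]
eef_rot: [-0.439, -3.111, -0.0]
wrist_force: [1.2, -0.3, -0.1]
opening: 0.0853
gripper_force: 0.0
```

Call:
{"method": "apply_moves", "body": {
  "increments": [0,0,0,0,0,-2,1,0,0,0,0,0,-6,1,0,0,0,3,0,-10,1,0,0,0,6,0,-14,-1,0,0,0,7,0,-18,-1]
}}

```text
clock: 17.62
eef_pos: [0.3993, 0.2153, 0.2736]
eef_rot: [-0.438, -3.109, 0.001]
wrist_force: [0.7, 0.6, 0.3]
opening: 0.0636
gripper_force: 0.0
```

```bash
python3 - <<'E'
from h import *
x=np.array([.9607,-.2773]);y=np.array([.2773,.9607]);n=np.array([.4635,.197])
go([*(n+.20*x),.37],163.9)
imgs=[]
for nm in('scene','side','wrist'):
    s=snap(nm);P=cloud(s);d=P[...,:2]-n;X=d@x;Y=d@y
    m=(abs(X)<.05)&(abs(Y)<.025)&(P[...,2]>.09)&(P[...,2]<.14)
    q=np.c_[X[m],Y[m],P[m][:,2]];print(nm,len(q),np.median(q[:,2]),np.linalg.lstsq(np.c_[q[:,:2],np.ones(len(q))],q[:,2],rcond=None)[0])
    if nm!='wrist':
        for z in np.arange(.17,.34,.02):
            k=(abs(P[...,2]-z)<.01)&(X>.06)&(X<.22)&(abs(Y)<.04)
            if k.sum()>5:print(round(z,2),k.sum(),np.percentile(X[k],[5,50,95]).round(3),np.median(Y[k]).round(3))
    c=proj(s,[*n,.12]).astype(int);im=s['image'][max(c[1]-60,0):c[1]+60,max(c[0]-60,0):c[0]+60];imgs.append(cv2.resize(im,(400,400)))
save('w6',np.hstack([imgs[0],imgs[2]]))
E
```

```text
t 17.6167 pos [0.3993 0.2153 0.2736] rot [-0.05 -0.1   0.05] cm [-2.665e+01 -1.000e-02 -9.690e+00] F [0.7 0.6 0.3] 0.06364748610358653 0.0
scene 238 0.12133707404563202 [-9.79064306e-05 -2.58458346e-03  1.21258522e-01]
0.17 54 [0.097 0.115 0.121] 0.016
0.19 28 [0.109 0.12  0.124] 0.014
0.21 30 [0.114 0.124 0.128] 0.014
0.23 30 [0.119 0.129 0.133] 0.014
0.25 45 [0.106 0.128 0.138] 0.013
0.27 59 [0.105 0.128 0.145] 0.011
0.29 39 [0.132 0.146 0.148] 0.015
0.31 52 [0.138 0.144 0.152] 0.008
side 207 0.12057334909394016 [-0.01805498  0.06184874  0.12012313]
0.17 60 [0.092 0.106 0.117] -0.015
0.19 36 [0.108 0.113 0.121] -0.014
0.21 35 [0.112 0.117 0.127] -0.012
0.23 35 [0.117 0.121 0.131] -0.014
0.25 56 [0.101 0.123 0.135] -0.013
0.27 69 [0.104 0.128 0.141] -0.013
0.29 44 [0.13  0.135 0.148] -0.016
0.31 34 [0.134 0.14  0.149] -0.009
wrist 3531 0.12079366321529236 [9.34988173e-05 1.75353802e-03 1.20791605e-01]
```

View pics/w6.png

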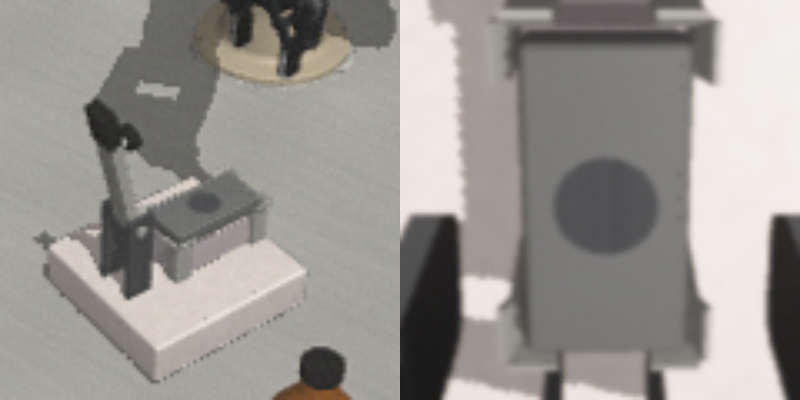

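w6: the cover lies flat and square inside all four posts (right half, pad at (607,205)), top at 120.8 mm with zero slope. The clamp still leans back (left half, (110,140)). Next I bring the shut fingers over and behind the clamp.

Call:
{"method": "apply_moves", "body": {
  "increments": [0,0,0,0,0,-4,-1,0,0,0,0,0,-8,-1,0,0,0,-2,0,-9,-1,0,0,0,-6,0,-9,-1,0,0,0,-10,0,-9,-1]
}}

```text
clock: 18.18
eef_pos: [0.4988, 0.1873, 0.3635]
eef_rot: [0.436, 3.109, 0.002]
wrist_force: [0.8, 1.1, 0.6]
opening: 0.0003
gripper_force: 0.0
```

Call:
{"method": "apply_moves", "body": {
  "increments": [0,0,0,-4,0,0,-1,0,0,0,-8,0,0,-1,0,0,0,-12,0,0,-1,0,0,0,-16,0,0,-1,0,0,0,-17,0,0,-1]
}}

```text
clock: 18.6
eef_pos: [0.6654, 0.1375, 0.3544]
eef_rot: [-0.443, -3.101, 0.006]
wrist_force: [0.4, 0.2, -1.1]
opening: -0.0002
gripper_force: 0.0
```

```bash
cat >> h.py <<'E'
def nf():
    st=arm.sense();d=st['eef_pos']-[.4635,.197,0];print('t',round(st['clock'],2),'nest X,Y,z mm',(np.array([d[:2]@[.9607,-.2773],d[:2]@[.2773,.9607],d[2]])*1000).round(1),'F nest',(np.array([st['wrist_force'][:2]@[.9607,-.2773],st['wrist_force'][:2]@[.2773,.9607],st['wrist_force'][2]])).round(1),st['opening'])
    go(st['eef_pos'],163.9,st)
E
python3 -c "
from h import *
nf()"
```

```text
t 18.6 nest X,Y,z mm [210.4  -1.1 354.4] F nest [ 0.4  0.3 -1.1] -0.00019631563332043819
t 18.6 pos [0.6654 0.1375 0.3544] rot [-0.28 -0.51 -0.17] cm [0. 0. 0.] F [ 0.4  0.2 -1.1] -0.00019631563332043819 0.0
```

Call:
{"method": "apply_moves", "body": {
  "increments": [0,0,0,0,0,3.5,-1,0,0,0,0,0,7,-1,0,0,0,0,0,9.6,-1,0,0,0,1.5,0.1,9.6,-1,0,0,0,3,0.1,9.6,-1]
}}

```text
clock: 19.02
eef_pos: [0.6313, 0.149, 0.2608]
eef_rot: [-0.439, -3.102, 0.004]
wrist_force: [-0.1, 0.4, 1.4]
opening: 0.0001
gripper_force: 0.0
```

```bash
python3 -c "
from h import *
nf()"
```

```text
t 19.02 nest X,Y,z mm [174.6   0.4 260.8] F nest [-0.2  0.3  1.4] 8.422262547569475e-05
t 19.0167 pos [0.6313 0.149  0.2608] rot [-0.23 -0.47 -0.03] cm [0. 0. 0.] F [-0.1  0.4  1.4] 8.422262547569475e-05 0.0
```

Call:
{"method": "apply_moves", "body": {
  "increments": [0,0,0,1.5,0,-0.3,-1,0,0,0,3,0,-0.9,-1,0,0,0,4.5,0,-1.5,-1,0,0,0,6,0,-2,-1,0,0,0,7.5,0,-2.3,-1]
}}

```text
clock: 19.43
eef_pos: [0.5606, 0.1696, 0.2876]
eef_rot: [-0.441, -3.11, 0.003]
wrist_force: [7.1, -1.8, -4.2]
opening: 0.0001
gripper_force: 3.1
```

```bash
python3 -c "
from h import *
nf()"
```

```text
t 19.43 nest X,Y,z mm [100.9   0.6 287.6] F nest [ 7.3  0.2 -4.2] 0.00012740959585474026
t 19.4333 pos [0.5606 0.1696 0.2876] rot [-0.1  -0.   -0.05] cm [0. 0. 0.] F [ 7.1 -1.8 -4.2] 0.00012740959585474026 3.07633850723505
```

Call:
{"method": "apply_moves", "body": {
  "increments": [0,0,0,2,0,0.1,-1,0,0,0,4,0,0.7,-1,0,0,0,5.8,0,1.7,-1,0,0,0,7.4,0,2.9,-1,0,0,0,8.8,0,4.1,-1]
}}

```text
clock: 19.85
eef_pos: [0.4758, 0.1943, 0.2485]
eef_rot: [0.44, 3.108, -0.001]
wrist_force: [6.4, -3.0, 1.5]
opening: -0.0002
gripper_force: 2.8
```

```bash
python3 -c "
from h import *
nf()"
```

```text
t 19.85 nest X,Y,z mm [ 12.5   0.8 248.5] F nest [ 7.  -1.1  1.5] -0.000181919926987726
t 19.85 pos [0.4758 0.1943 0.2485] rot [ 0.    0.15 -0.02] cm [0. 0. 0.] F [ 6.4 -3.   1.5] -0.000181919926987726 2.793561005964875
```

Call:
{"method": "apply_moves", "body": {
  "increments": [0,0,0,1.6,0,1.7,-1,0,0,0,2.7,0,3.3,-1,0,0,0,3.6,0,4.7,-1,0,0,0,4.2,0,5.9,-1,0,0,0,4.7,0,6.8,-1]
}}

```text
clock: 20.27
eef_pos: [0.4306, 0.2074, 0.1795]
eef_rot: [0.44, 3.11, -0.001]
wrist_force: [3.9, -0.6, 4.5]
opening: -0.0
gripper_force: 2.4
```

```bash
python3 -c "
from h import *
nf()"
```

```text
t 20.27 nest X,Y,z mm [-34.4   0.9 179.5] F nest [3.9 0.5 4.5] -4.6473738586538155e-05
t 20.2667 pos [0.4306 0.2074 0.1795] rot [-0.03  0.05  0.  ] cm [0. 0. 0.] F [ 3.9 -0.6  4.5] -4.6473738586538155e-05 2.363905990496278
```

Call:
{"method": "apply_moves", "body": {
  "increments": [0,0,0,0.1,0,0.5,-1,0,0,0,0.2,0,1,-1,0,0,0,0.3,0,1.4,-1,0,0,0,0.3,0,1.7,-1,0,0,0,0.3,0,1.9,-1]
}}

```text
clock: 20.68
eef_pos: [0.4276, 0.2085, 0.1618]
eef_rot: [-0.439, -3.11, 0.0]
wrist_force: [0.2, -2.4, 4.9]
opening: -0.0001
gripper_force: 2.4
```

Call:
{"method": "apply_moves", "body": {
  "increments": [0,0,0,0,0,0.1,-1,0,0,0,0,0,0.2,-1]
}}

```text
clock: 20.85
eef_pos: [0.4275, 0.2085, 0.16]
eef_rot: [-0.439, -3.11, 0.0]
wrist_force: [-1.1, -3.4, 4.5]
opening: -0.0001
gripper_force: 2.4
```

Call:
{"method": "apply_moves", "body": {
  "increments": [0,0,0,0,0,0.1,-1,0,0,0,0,0,0.2,-1]
}}

```text
clock: 21.02
eef_pos: [0.4274, 0.2087, 0.1583]
eef_rot: [-0.439, -3.11, 0.0]
wrist_force: [-3.2, -4.0, 9.5]
opening: 0.0005
gripper_force: 4.9
```

Call:
{"method": "apply_moves", "body": {
  "increments": [0,0,0,0,0,0.1,-1,0,0,0,0,0,0.15,-1]
}}

```text
clock: 21.18
eef_pos: [0.4274, 0.2087, 0.1576]
eef_rot: [-0.439, -3.111, -0.0]
wrist_force: [-5.5, -4.6, 13.3]
opening: 0.0001
gripper_force: 6.8
```

Call:
{"method": "apply_moves", "body": {
  "increments": [0,0,0,0,0,0.1,-1,0,0,0,0,0,0.2,-1,0,0,0,0,0,0.2,-1]
}}

```text
clock: 21.43
eef_pos: [0.4274, 0.2087, 0.1565]
eef_rot: [0.439, 3.111, 0.001]
wrist_force: [-7.6, -5.2, 16.6]
opening: -0.0001
gripper_force: 8.3
```

Call:
{"method": "apply_moves", "body": {
  "increments": [0,0,0,0,0,0.1,-1,0,0,0,0,0,0.15,-1,0,0,0,0,0,0.15,-1]
}}

```text
clock: 21.68
eef_pos: [0.4274, 0.2088, 0.1558]
eef_rot: [0.438, 3.11, 0.001]
wrist_force: [-10.9, -7.2, 21.4]
opening: 0.0001
gripper_force: 10.9
```

Call:
{"method": "apply_moves", "body": {
  "increments": [0,0,0,0,0,-0.3,-1,0,0,0,0,0,-1,-1,0,0,0,0,0,-4,-1,0,0,0,2,0,-8,-1,0,0,0,5,0,-12,-1]
}}

```text
clock: 22.1
eef_pos: [0.3855, 0.2206, 0.2643]
eef_rot: [-0.44, -3.108, 0.001]
wrist_force: [0.0, 1.5, 1.7]
opening: -0.0001
gripper_force: 0.0
```

```bash
python3 - <<'E'
from h import *
nf();x=np.array([.9607,-.2773]);y=np.array([.2773,.9607]);n=np.array([.4635,.197]);ims=[]
for nm in('scene','side','wrist'):
    s=snap(nm);P=cloud(s);d=P[...,:2]-n;X=d@x;Y=d@y
    for nm2,m in(('cover',(abs(X)<.055)&(abs(Y)<.026)&(P[...,2]>.112)&(P[...,2]<.128)),('sleeve',(X>-.065)&(X<-.02)&(abs(Y)<.014)&(P[...,2]>.14)&(P[...,2]<.18))):
        print(nm,nm2,m.sum(),np.median(P[m][:,2]) if m.any() else '')
    if nm!='wrist':
        c=proj(s,[*n,.12]).astype(int);ims.append(cv2.resize(s['image'][c[1]-50:c[1]+50,c[0]-50:c[0]+50],(400,400)))
save('w7',np.hstack(ims))
E
```

```text
t 22.1 nest X,Y,z mm [-81.5   1.  264.3] F nest [-0.4  1.5  1.7] -7.247865275145115e-05
t 22.1 pos [0.3855 0.2206 0.2643] rot [-0.05 -0.14 -0.03] cm [0. 0. 0.] F [0.  1.5 1.7] -7.247865275145115e-05 0.0
scene cover 146 0.12088216029212931
scene sleeve 47 0.15835964506850092
side cover 197 0.12060585118643168
side sleeve 48 0.15783053812943745
wrist cover 690 0.12068897535468033
wrist sleeve 716 0.1575561163337392
```

View pics/w7.png

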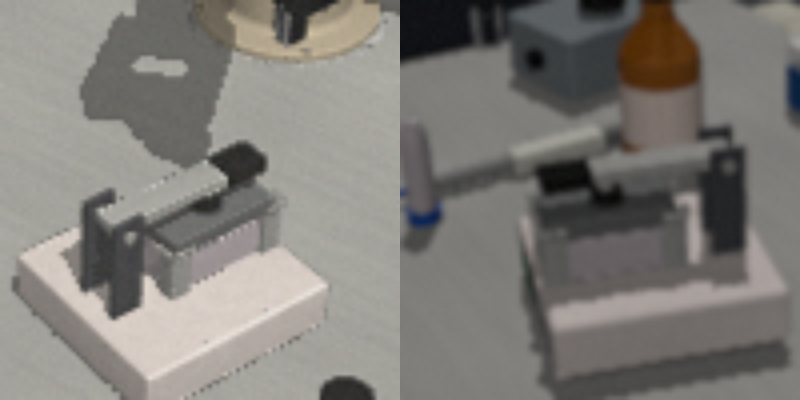

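w7: the clamp is down with its foot on the cover's pad (left half, (208,200); right half, (605,190)). The cover is flat in the posts at 120.7 mm. The sleeve top is at about 157.7 mm, below the 159 mm touching height, so the foot stays squeezed.

```bash
python3 -c "
from h import *
print(arm.finish_job())"
```

```text
the job is handed in; nothing more can be done
None
```

The job is handed in at about 22 s of the 72 s allowed: block and cover are seated square and flat in the nest, and the clamp is down on the cover. I pressed with about 21 N and let go; the sleeve then measured about 1–2 mm below touching height, so the foot should still be squeezed. Nothing else was deliberately touched, though I did not re-measure the other bench items.

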